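Switch the dust extraction branch and set the slide gate

ROBOT

A 6-joint arm with a two-finger parallel gripper is mounted at the origin on the work surface. World frame = base frame: x ahead of the robot, y to its left, z up, the work surface at z = 0. Lengths are in m, angles in rad, forces in N, time in s.
With the tool pointing down it reaches from about 0.25 to 0.775 m from the base axis. Payload 4 kg.
Tool frame: the origin (TCP) lies between the finger pads, 19 mm behind the fingertips; this is the grasp point; z points along the fingers, y is the line along which they close (so a half turn about z gives the same grasp; the last joint's range is limited). The gripper opens to 94 mm and grips with 3 to 60 N. Pads are 16 mm wide; open, the fingers measure 119 mm over their backs; the gripper's body (75 mm by 177 mm) begins 78 mm behind the grasp point.
Start: joints at [-1.239, 0.087, 1.371, -0, 1.684, -0.103], TCP at [0.232, -0.499, 0.224] pointing down, gripper open.
Joint ranges: [-3.1, 3.1], [-0.76, 2.03], [0.27, 2.55], [-1.08, 4.22], [0.17, 2.65], [-2.57, 2.57]. Speed limits (rad/s): [2.79, 2.79, 3.14, 3.14, 3.14, 3.14].

INTERFACE

Orientations are given as a unit quaternion [x, y, z, w].
In Python, from rig import * gives the robot as it stands. Calls block until the motion is done:
- goto(position, orientation): joint-space move of the TCP to a pose.
- servo_line(position, v=0.15, ori=None, max_force=None): straight line of the TCP; ori=None keeps the orientation; v is the mean speed in m/s. With max_force (N) it stops when the force on the tool has changed by that much, and returns True; else False.
- movej(angles): joint-space move.
- command_gripper(opening, grasp_force=None): finger opening in m; grasp_force is the grip in N (None keeps the last); returns when the fingers have stopped.
- sleep(seconds).
- inverse_kinematics(position, orientation): joint angles nearest the present ones, or None.
- observe(): the state.
- read_camera(name): name is "scene" or "side" or "wrist"; returns a dict with "img" (400x640x3 uint8, red, green, blue), "intrinsics" (3x3 intrinsics, pixels), "dist" ([k1, k2, p1, p2, k3] as OpenCV has them; the pictures are not rectified), "view" (4x4, takes a point from world to camera coordinates); the wrist camera has in their place "hand_eye" (4x4, takes a point from camera to tool coordinates, whose origin is the TCP and whose axes are the flange's). Camera axes: x right, y down, z forward; pixel columns grow to the right and rows downward; lengths in m; the calibration is good to about 2 mm. A picture is of the moment at which its call begins: read the wrist's pose just before it. There is no depth.
A pose or a line that the arm cannot do raises IKError and nothing moves.
- hand_in(): hands the job in; it is judged then, once.
The state is a dict: "clock": time; "joints": joint angles; "qd": joint speeds; "joint_efforts": joint torques, N m; "tcp_pos": TCP position; "orientation": TCP orientation; "contact_force": force on the tool from outside, world axes, zero at the start; "moment": the same for the moment, N m; "opening": finger opening in m; "grip_force": force on a finger pad.
Only numpy, scipy, OpenCV 4.12 (cv2) and the standard library are available. Lean on these libraries where they do the work, as an engineer would, in place of code of your own. Each camera call takes 0.05 s, during which the arm holds its last target. There are 200 camera calls.

TASK

Get the dust extraction ready for carving. With the inlet's slide gate still shut, turn the leaning rotary selector the shorter way round until its pointer nose stands at the square lug on the surrounding ring; then pull the stiff slide gate out until its upright handle is level with the little rider block on the side rail. Let go of everything and leave the tools and stones lying about undisturbed.

Things in the scene. Friction and masses are not known exactly. Their poses are not given: they have to be found in the camera images.
- selector_stand: fixed stand of the selector: 170 x 170 mm base plate (centred 30 mm along +x from the origin), carrying a grey drum 144 mm across with six short pipe stubs round it. Origin at the underside, z up; the middle of the drum's face is 160 mm straight above the origin and the face leans 35 degrees towards the stand's own -x (roughly towards the robot)
- selector: steel disc of radius 42, 10 mm thick, with a black bar grip across it (56 long, 14 thick, 10 to 46 mm above the origin) and a low, 12 mm wide pointer nose at one end of the bar, reaching 44 mm from the axis. Turns endlessly both ways about its z, stays where left, friction about 0.08 N m. Origin on the axis under the disc; z out of the leaning face; x towards the nose
- selector_grip (a point): point on the selector's axis 38 mm above its origin: a good TCP place to grip the bar (fingers closing along its y, across the 14 mm; tool along -z of this frame, fingertips then clear the disc by 9 mm). Axes as the selector's
- pointer_tip (a point): tip of the pointer nose, 44 mm from the selector's axis, 13 mm above the selector's origin
- index_lug (a point): where the pointer tip must come: 44 mm from the axis, at pointer height, straight inwards of the square lug. The lug (14 wide, 16 long radially, its top level with the disc's top) stands 50 to 66 mm from the axis on the dark ring round the selector; low round studs stand at the other 60-degree places. The ring does not turn; the lug may be anywhere round it
- inlet: fixed aluminium inlet box 140 x 150 x 50 mm with a round grilled mouth on top (to 89 mm high). Origin at the centre of its underside; the gate slides out of its -x side between two low side rails (22 mm high, 12 wide, centred at y = +62 and -62 mm, reaching to x = -220 mm), closed by a low crossbar
- gate (a joint): how far the slide gate is pulled out (m), 0 shut to 0.080 at its stop; it opens along the inlet's -x, stiff: about 7 N of sliding friction, stays where left
- gate_handle (a point): middle of the gate's upright handle plate: 12 mm thick along x, 40 wide along y, its top 19 mm above this point and 66 mm above the table; this point is a good TCP place to grip it. Shut, it stands 125 mm along -x from the inlet's centre (55 mm clear of the box). Axes as the inlet's; the gate opens along -x
- rider_mark (a point): where gate_handle must come along x: the point between the rails, level with the small rider block (12 x 22, 20 mm high) that sits on top of the +y side rail, 35 to 65 mm along -x from the shut handle. The rider is clamped. Axes as the inlet's
- chisel: loose stone chisel with round wooden handle, 200 mm long, 22 high, lying along x; origin beneath its middle
- offcut: loose white stone offcut, 50 x 42 x 30 mm, origin beneath
- mallet: loose wooden mallet, head 75 x 120 x 70 mm, handle towards -x, 280 mm long in all
- brush: loose red bench brush, 250 mm long along x, 45 wide, 48 high
- tin: loose steel tin cup, 80 mm across, 100 high
- rubbing_block: loose rubbing stone, 90 x 50 x 30 mm

How it is judged:
By the outcome, as a careful person would: the job done as asked, in the order asked, and still so for the second after the job is handed in, with the robot touching nothing.
It also fails if it takes over 64 s, if anything falls off the work surface, if the arm or the gripper's body presses on something with over 40 N, if the wrist force passes 120 N, or if a joint passes its speed limit or range.

## Working session

There is one attempt and no reset: what is moved stays moved. The work goes in short steps, each a Python script; the robot and the scene stay as the last script left them, time stands still between calls to the robot, and variables do not carry over. Pictures are saved under pics/ and viewed, at most 10 in all, crops included, and the job is handed in when it is done.

```bash
mkdir -p pics; ls; python3 - <<'E'
from rig import *
import cv2
for n in ("scene","side"):
    c=read_camera(n); cv2.imwrite(f"pics/{n}0.png",c["img"][:,:,::-1])
    print(n,c["intrinsics"],c["dist"],c["view"])
print(observe())
E
```

```text
pics
scene [[496.15028145   0.         327.11184399]
 [  0.         496.15028145 198.95894082]
 [  0.           0.           1.        ]] [0.01544017 0.         0.         0.         0.        ] [[-7.32449145e-01  6.80821746e-01 -1.41351357e-05  3.65888328e-01]
 [ 5.63885125e-01  6.06633469e-01 -5.60383262e-01 -1.84182529e-01]
 [-3.81512535e-01 -4.10460212e-01 -8.28233421e-01  1.69859541e+00]
 [ 0.00000000e+00  0.00000000e+00  0.00000000e+00  1.00000000e+00]]
side [[405.82951955   0.         322.55625286]
 [  0.         405.82951955 195.52516789]
 [  0.           0.           1.        ]] [0.03031699 0.         0.         0.         0.        ] [[-0.90626958 -0.42266407  0.00552548  0.46152531]
 [-0.33301569  0.70587406 -0.62517387  0.23979422]
 [ 0.26033824 -0.56841613 -0.78046596  1.24137956]
 [ 0.          0.          0.          1.        ]]
{'clock': 0.1, 'joints': array([-1.23911214e+00,  8.78556315e-02,  1.37208445e+00, -1.02366611e-05,
        1.68358150e+00, -1.03088384e-01]), 'qd': array([-0.00071765, -0.0019964 , -0.00360494, -0.00045314, -0.00074893,
        0.00040923]), 'joint_efforts': array([ 3.57662990e-03, -3.41249907e+01, -3.03301477e+01,  7.20794778e-02,
        3.03666468e-02, -9.23598895e-05]), 'tcp_pos': array([ 0.2315138 , -0.49840508,  0.22324457]), 'orientation': array([ 9.76464175e-01,  2.15677503e-01, -1.15049426e-04, -9.57590048e-04]), 'contact_force': array([-0.32683095, -0.30959902, -0.8600596 ]), 'moment': array([0.00501245, 0.02012139, 0.02645087]), 'grip_force': 0.0, 'opening': 0.09388362917786809}
```

View pics/scene0.png

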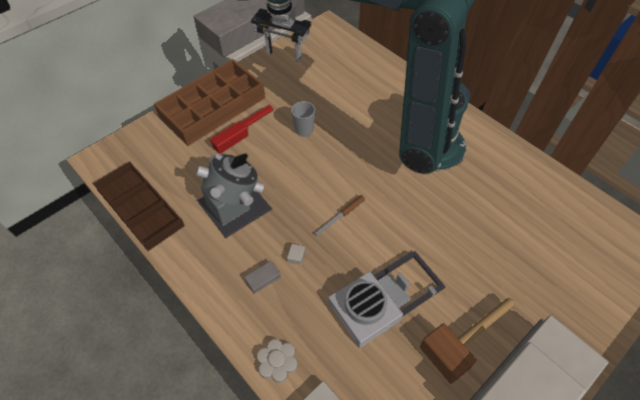

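View pics/side0.png

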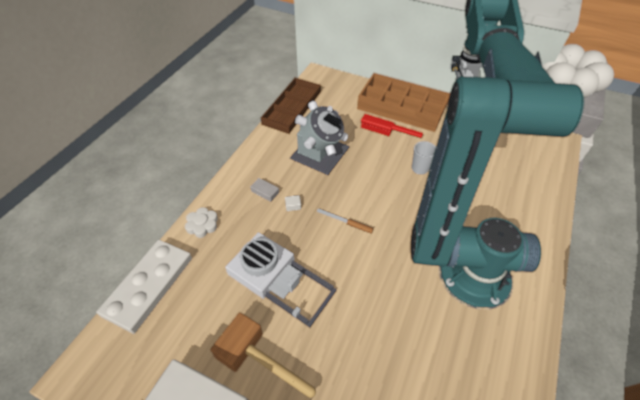

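Scene picture: the selector is at about (232,175), with the stand base corners at (200,205) and (270,205). The inlet mouth is at (366,300), the gate handle at (402,285) and the rider at (434,290). Side picture: the selector is at (328,122), the inlet mouth at (260,255), the handle at (287,277) and the rider at (295,313). I'll triangulate these coarsely and then use the wrist camera.

```bash
cat > h.py <<'E'
from rig import *
import numpy as np, cv2
from scipy.spatial.transform import Rotation as R
def cam(n):
    """picture, K, dist, world->camera 4x4"""
    o=observe(); c=read_camera(n)
    if n=="wrist":
        T=np.eye(4); T[:3,:3]=R.from_quat(o["orientation"]).as_matrix(); T[:3,3]=o["tcp_pos"]
        V=np.linalg.inv(T@c["hand_eye"])
    else: V=c["view"]
    return c["img"][:,:,::-1].copy(),c["intrinsics"],np.array(c["dist"],float),np.array(V)
def ray(px,K,d,V):
    p=cv2.undistortPoints(np.array([[px]],float),K,d)[0,0]
    Rm=V[:3,:3]; o=-Rm.T@V[:3,3]; r=Rm.T@np.array([p[0],p[1],1]); return o,r/np.linalg.norm(r)
def tri(obs):
    """obs: list of (px,K,d,V) -> point, rms miss"""
    A=np.zeros((3,3)); b=np.zeros(3); L=[]
    for o_ in obs:
        o,r=ray(*o_); P=np.eye(3)-np.outer(r,r); A+=P; b+=P@o; L.append((o,P))
    x=np.linalg.solve(A,b); return x,np.sqrt(np.mean([np.sum((P@(x-o))**2) for o,P in L]))
def proj(X,K,d,V):
    return cv2.projectPoints(np.atleast_2d(X).astype(float),cv2.Rodrigues(V[:3,:3])[0],V[:3,3],K,d)[0][:,0]
def down(yaw):  # tool down, closing axis y at world angle yaw+90deg
    return (R.from_euler('z',yaw)*R.from_euler('x',np.pi)).as_quat()
E
python3 - <<'E'
from h import *
s=cam("scene");d=cam("side")
for n,a,b in [("sel",(234,172),(328,122)),("mouth",(366,300),(260,255)),("handle",(402,282),(290,273)),("rider",(434,290),(295,313)),("crossL",(408,257),(333,290)),("crossR",(441,288),(312,320))]:
    print(n,tri([(a,*s[1:]),(b,*d[1:])]))
c=read_camera("wrist");print(c["hand_eye"],c["intrinsics"],c["dist"])
I=np.zeros((600,800,3),np.uint8)
def put(im,x0,y0,r,cx):
    I[r:r+300,cx:cx+400]=cv2.resize(im[y0:y0+75,x0:x0+100],(400,300),interpolation=cv2.INTER_CUBIC)
put(s[0],185,145,0,0);put(d[0],275,95,0,400);put(s[0],360,245,300,0);put(d[0],245,255,300,400)
cv2.imwrite("pics/comp.png",I)
E
```

```text
sel (array([ 0.62015665, -0.27170738,  0.1533924 ]), np.float64(0.006983095429911909))
mouth (array([0.59554138, 0.25325505, 0.07094115]), np.float64(0.0008753919536768847))
handle (array([0.48749224, 0.2776756 , 0.07676347]), np.float64(0.007762611615527622))
rider (array([0.42777932, 0.35324211, 0.03775096]), np.float64(0.0012021080868381236))
crossL (array([ 0.37220913,  0.21906827, -0.02693657]), np.float64(0.00042528790356545515))
crossR (array([ 0.38617472,  0.3469459 , -0.00201601]), np.float64(0.00838190611341785))
[[-1.78024135e-04 -9.63511573e-01 -2.67666614e-01  7.89131663e-02]
 [ 9.99999984e-01 -1.72716050e-04 -4.33756728e-05  1.06500987e-04]
 [-4.43735738e-06 -2.67666617e-01  9.63511589e-01 -1.60516947e-01]
 [ 0.00000000e+00  0.00000000e+00  0.00000000e+00  1.00000000e+00]] [[299.55160461   0.         318.13683185]
 [  0.         299.55160461 195.73567385]
 [  0.           0.           1.        ]] [-0.05049739  0.          0.          0.          0.        ]
```

View pics/comp.png

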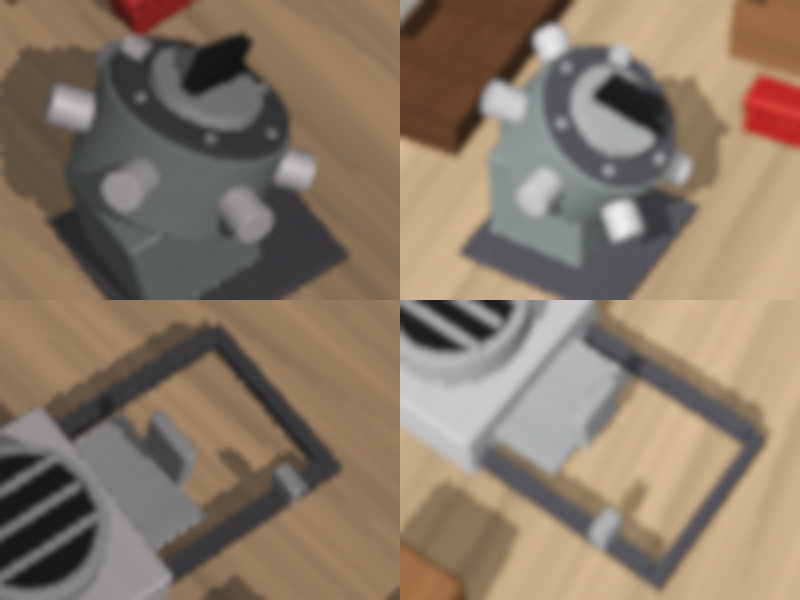

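```bash
cat >> h.py <<'E'
def ori(z,x):
    z=np.array(z)/np.linalg.norm(z); x=np.array(x,float); x-=z*(x@z); x/=np.linalg.norm(x)
    return R.from_matrix(np.c_[x,np.cross(z,x),z]).as_quat()
E
python3 - <<'E'
from h import *
yaw=-0.41; n=np.array([-np.sin(.611)*np.cos(yaw),-np.sin(.611)*np.sin(yaw),np.cos(.611)])
t=np.array([-np.sin(yaw),np.cos(yaw),0])
D={}
for i,(h,s) in enumerate([(0.17,-0.0),(0.17,-0.08)]):
    q=ori(-n,t); p=np.array([.62,-.27,.16])+h*n+s*t
    print(inverse_kinematics(p,q)); goto(p,q); D[f"s{i}"]=cam("wrist")
q=down(0.0); q=ori([0,0,-1],[0,1,0])
for i,p in enumerate([(.47,.23,.17),(.47,.31,.17)]):
    print(inverse_kinematics(p,q)); goto(p,q); D[f"i{i}"]=cam("wrist")
import pickle; pickle.dump(D,open("D.pkl","wb"))
print(observe()["clock"])
I=np.vstack([np.hstack([D["s0"][0],D["s1"][0]]),np.hstack([D["i0"][0],D["i1"][0]])])
cv2.imwrite("pics/w1.png",cv2.resize(I,(800,500),interpolation=cv2.INTER_AREA))
E
```

```text
[-0.55751669 -0.28325926  1.68008384  0.09291166  1.14053073 -0.15996257]
[-0.75756207 -0.26382005  1.66527091  0.21419536  1.16622642 -0.37386672]
[ 3.46720529e-01  4.48071223e-02  1.52321757e+00 -4.44089210e-16
  1.57356796e+00  3.46720529e-01]
[ 4.82378496e-01  1.32719325e-01  1.42831527e+00 -4.44089210e-16
  1.58055806e+00  4.82378496e-01]
4.775
```

View pics/w1.png

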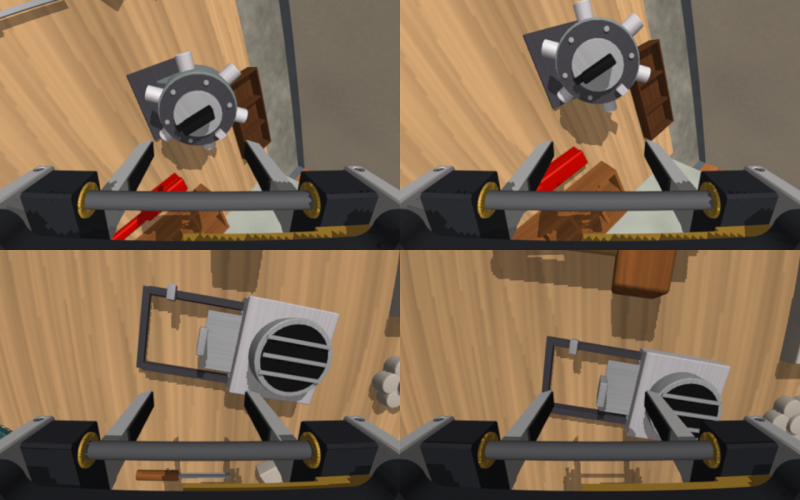

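Wrist views: the selector disc is at about (314,171) in s0 and (314,96) in s1. In i0 the gate handle is at about (325,147) and the rider at (274,67). I'll zoom in for exact pixels.

```bash
python3 - <<'E'
import pickle,cv2,numpy as np
D=pickle.load(open("D.pkl","rb"))
def c(k,x0,y0,w,h,W,H): return cv2.resize(D[k][0][y0:y0+h,x0:x0+w],(W,H),interpolation=cv2.INTER_CUBIC)
# top: s0, s1 (scale 3.2); bottom i0,i1 (scale 2.5)
I=np.vstack([np.hstack([c("s0",250,95,125,100*1,400,320),c("s1",250,25,125,100,400,320)]),
             np.hstack([c("i0",210,40,160,112,400,280),c("i1",220,120,160,112,400,280)])])
cv2.imwrite("pics/w2.png",I)
E
```

```text
(no output)
```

View pics/w2.png

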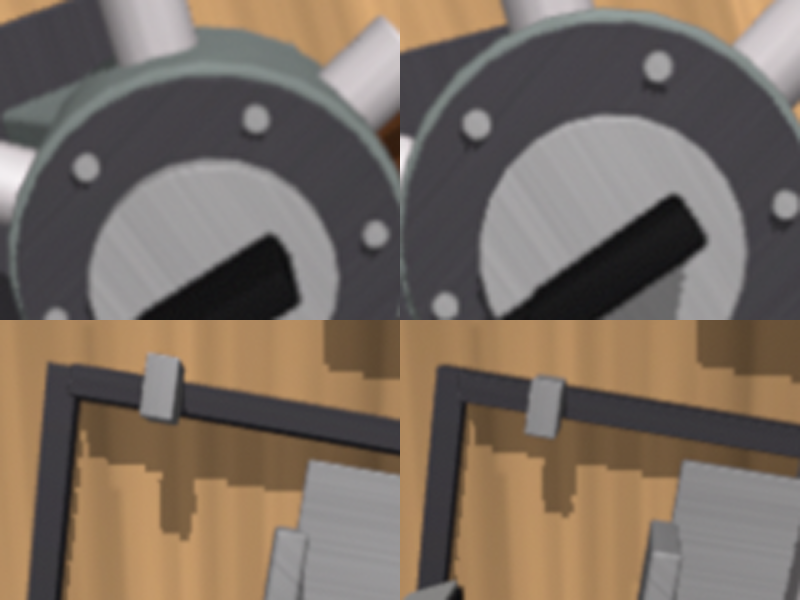

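Zoom: the crop cut off the lower half of the ring. The studs that show are at left, top and right. The rider is at crop (162,388) in i0 and (545,407) in i1. I'll take the missing halves.

```bash
python3 - <<'E'
import pickle,cv2,numpy as np
D=pickle.load(open("D.pkl","rb"))
def c(k,x0,y0,w,h,W,H): return cv2.resize(D[k][0][y0:y0+h,x0:x0+w],(W,H),interpolation=cv2.INTER_CUBIC)
I=np.vstack([np.hstack([c("s0",255,150,125,100,400,320),c("s1",255,75,125,100,400,320)]),
             np.hstack([c("i0",300,110,100,70,400,280),c("i1",300,190,100,70,400,280)])])
cv2.imwrite("pics/w3.png",I)
E
```

```text
(no output)
```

View pics/w3.png

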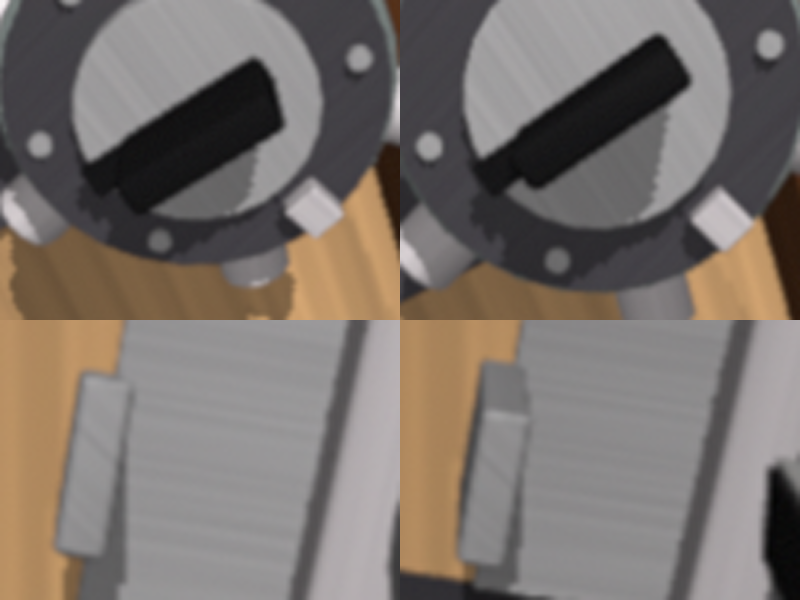

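Zoom: in s0 the nose tip is at crop (91,179) and the lug at (314,205). In s1 they are at (80,178) and (320,218). The studs are at five of the 60° places and the lug is at the sixth. The handle's top middle is at (93,143) in i0 and (94,167) in i1. Now I'll fit both fixtures.

```bash
cat > fit.py <<'E'
from h import *
import pickle
from scipy.optimize import least_squares
D=pickle.load(open("D.pkl","rb"))
def P(x,y,x0,y0,s): return np.array([(x+.5)/s-.5+x0,(y+.5)/s-.5+y0])
a0=lambda x,y:P(x,y,250,95,3.2); a1=lambda x,y:P(x,y,250,25,3.2)
b0=lambda x,y:P(x,y,255,150,3.2); b1=lambda x,y:P(x,y,255,75,3.2)
S={"A":(a0(86,168),a1(77,125)),"B":(a0(256,119),a1(258,67)),"C":(a0(375,235),a1(386,205)),
   "L":(b0(316,205),b1(322,217)),"D":(b0(160,241),b1(158,260)),"E":(b0(40,145),b1(29,146)),"nose":(b0(91,179),b1(80,178)),
   "barR":(None,b1(272,57)),"barL":(None,b1(126,170))}
c0,c1=D["s0"][1:],D["s1"][1:]
if __name__=="__main__":
    pts={k:tri([(S[k][0],*c0),(S[k][1],*c1)]) for k in "ABCDE"}
    for k in pts: print(k,pts[k][0].round(4),round(pts[k][1]*1e3,2))
    print("nose",tri([(S["nose"][0],*c0),(S["nose"][1],*c1)])); print("lug",tri([(S["L"][0],*c0),(S["L"][1],*c1)]))
    ks="ABCDE"; idx={"A":0,"B":1,"C":2,"D":4,"E":5}
    def frame(yaw,tilt):  # x: towards stand -x downhill direction; z = n
        n=np.array([-np.sin(tilt)*np.cos(yaw),-np.sin(tilt)*np.sin(yaw),np.cos(tilt)]); y=np.array([-np.sin(yaw),np.cos(yaw),0])
        return np.c_[np.cross(y,n),y,n]
    def circ(p,ang,r,h): F=frame(p[3],p[4]); return p[:3]+F@np.array([r*np.cos(ang),r*np.sin(ang),h])
    def res(p):
        o=[]
        for k in ks:
            X=circ(p,p[6]-idx[k]*np.pi/3,p[5],0)
            o+=list(proj(X,*c0)[0]-S[k][0])+list(proj(X,*c1)[0]-S[k][1])
        return np.r_[o,(p[4]-np.radians(35))*200]
    C=np.mean([pts[k][0] for k in ks],0)
    best=min((least_squares(res,np.r_[C,-.4,.61,.058,f]) for f in np.arange(0,6.3,.7)),key=lambda s:s.cost)
    p=best.x; print("C,yaw,tilt,r,phi",p.round(4),"rms px",np.sqrt(np.mean(best.fun**2)))
    F=frame(p[3],p[4]); n=F[:,2]
    lug=p[6]-np.pi; print("origin xy under face, face z",p[:3])
    def inplane(px,c,h):  # intersect ray with plane h above stud tops
        o,r=ray(px,*c); t=((p[:3]+h*n-o)@n)/(r@n); q=F.T@(o+t*r-p[:3]); return np.hypot(q[0],q[1]),np.degrees(np.arctan2(q[1],q[0]))
    print("lug deg model",np.degrees(lug)%360)
    for h in (0,.004,.008): print(h,"lug",inplane(S["L"][0],c0,h),inplane(S["L"][1],c1,h),"nose",inplane(S["nose"][0],c0,h),inplane(S["nose"][1],c1,h))
    for h in (.036,.04,.044):
        q=[]
        for k in("barL","barR"):
            r,a=inplane(S[k][1],c1,h); q.append(r*np.exp(1j*np.radians(a)))
        print("bar h",h,"len",abs(q[0]-q[1]),"dir deg",np.degrees(np.angle(q[0]-q[1])),"mid",(q[0]+q[1])/2)
    # inlet
    i0,i1=D["i0"][1:],D["i1"][1:]
    H=tri([(P(93,143,300,110,4),*i0),(P(94,167,300,190,4),*i1)]); Rd=tri([(P(160,67,210,40,2.5),*i0),(P(145,87,220,120,2.5),*i1)])
    print("handle top",H,"rider top",Rd)
    def onz(px,c,z): o,r=ray(px,*c); return o+r*(z-o[2])/r[2]
    h=onz(P(93,143,300,110,4),i0,.066); h1=onz(P(94,167,300,190,4),i1,.066)
    r=onz(P(160,67,210,40,2.5),i0,.042); r1=onz(P(145,87,220,120,2.5),i1,.042)
    m=onz((467,171),i0,.089); print(h,h1,r,r1,"mouth",m)
    for a,b in((h,r),(h1,r1)):
        d=(b-a)[:2]; L=np.hypot(*d); al=np.sqrt(L*L-.062**2)
        # inlet frame vector (-al,.062)
        yaw=np.arctan2(d[1],d[0])-np.arctan2(.062,-al); print("along",al,"yaw",yaw%(2*np.pi))
    print("yaw mouth",np.arctan2(*(m-h)[1::-1]),np.linalg.norm((m-h)[:2]))
    e=[onz(P(x,y,300,110,4),i0,.066) for x,y in((83,52),(131,58),(105,236),(56,228))]; print("handle sizes",np.linalg.norm(e[0]-e[1]),np.linalg.norm(e[1]-e[2]),"yaw",np.arctan2(*(e[0]-e[3])[1::-1])-np.pi/2,np.arctan2(*(e[1]-e[2])[1::-1])-np.pi/2)
    for y0,y1 in((44,77),): pass
    A,B=onz(P(62,48,210,40,2.5),i0,.022),onz(P(35,270,210,40,2.5),i0,.022); print("crossbar yaw",np.arctan2(*(A-B)[1::-1])-np.pi/2)
E
python3 fit.py
```

```text
A [ 0.5961 -0.2126  0.1496] 0.05
B [ 0.6425 -0.2158  0.1829] 0.02
C [ 0.6619 -0.2666  0.1998] 0.12
D [ 0.5884 -0.3105  0.1516] 0.08
E [ 0.5689 -0.2598  0.1343] 0.02
nose (array([ 0.57417097, -0.27288514,  0.15108949]), np.float64(0.0005402118495793995))
lug (array([ 0.63512358, -0.31473416,  0.1858643 ]), np.float64(0.0003028273389041579))
C,yaw,tilt,r,phi [ 0.6155 -0.2633  0.1669 -0.078   0.611   0.057   2.1002] rms px 0.11197756684784853
origin xy under face, face z [ 0.61550758 -0.26329613  0.16688874]
lug deg model 300.3326745561361
0 lug (np.float64(0.059468178653163416), np.float64(-59.16609379563913)) (np.float64(0.058605392121032364), np.float64(-59.17446243215873)) nose (np.float64(0.04770166070637986), np.float64(-157.93563220014653)) (np.float64(0.04685407035331003), np.float64(-161.55397877556965))
0.004 lug (np.float64(0.05742156470207212), np.float64(-57.94803405158467)) (np.float64(0.05734973374145468), np.float64(-58.745723737806955)) nose (np.float64(0.04607707520084087), np.float64(-159.72681027194082)) (np.float64(0.04595579675983168), np.float64(-162.2959184819173
[... 574 characters left out ...]
05 mid (-1.0449860308677644e-05+0.0023532802359335276j)
handle top (array([0.47569099, 0.28002725, 0.06667387]), np.float64(9.317341335518223e-05)) rider top (array([0.43133278, 0.34893543, 0.03850297]), np.float64(0.0002903897813873555))
[0.47560992 0.27995574 0.066     ] [0.4757974  0.27974919 0.066     ] [0.43151589 0.34844768 0.042     ] [0.43209286 0.34942051 0.042     ] mouth [0.59508029 0.2615745  0.089     ]
along 0.05283398232782439 yaw 6.1494312107023354
along 0.05403868328132524 yaw 6.126537711352935
yaw mouth -0.15265899505413988 0.12087613718517161
handle sizes 0.010435798388488925 0.03931547968424621 yaw -0.1553451759774105 -0.13794052583299843
crossbar yaw -0.19657084683280934
```

The selector fit is sound at 0.1 px, with stud radius 57 mm. The face height of 160 mm puts the studs about 8 mm above it, which is plausible. The nose is near -160° and the lug at -59.7°, so the short way is +100° about the axis. Next: grip and turn.

```bash
cat >> h.py <<'E'
C=np.array([0.61550758,-0.26329613,0.16688874]); _y=-0.0780; _t=np.radians(35)
N=np.array([-np.sin(_t)*np.cos(_y),-np.sin(_t)*np.sin(_y),np.cos(_t)]); Yf=np.array([-np.sin(_y),np.cos(_y),0]); F=np.c_[np.cross(Yf,N),Yf,N]
LUG=-59.7
def selpose(h,nose):  # tool x opposite the nose
    a=np.radians(nose+180); return C+h*N, ori(-N,F@[np.cos(a),np.sin(a),0])
E
python3 - <<'E'
from h import *
import sys
j=[inverse_kinematics(*selpose(.03,a)) for a in (-160,-110,LUG)]
print(j)
if any(x is None for x in j): sys.exit()
command_gripper(.05); goto(*selpose(.13,-160)); print(observe()["clock"])
p,q=selpose(.03,-160); print(servo_line(p,v=.1,max_force=12))
o=observe(); print(o["tcp_pos"]-p,o["contact_force"])
command_gripper(0.0,25); o=observe(); print(o["opening"],o["grip_force"],o["contact_force"],o["moment"])
cv2.imwrite("pics/g1.png",cam("wrist")[0])
E
```

```text
[array([-0.66275753, -0.03711178,  1.6831881 ,  0.38520932,  1.00210791,
        0.50986124]), array([-0.66275753, -0.03711178,  1.6831881 ,  0.38520932,  1.00210791,
       -0.36280339]), array([-0.66275753, -0.03711178,  1.6831881 ,  0.38520932,  1.00210791,
       -1.240704  ])]
7.6833
False
[ 0.00021009 -0.0003024   0.00103581] [ 0.48528032 -0.47112014 -0.53785951]
0.014243508943269666 24.88758087158203 [-1.21351565  1.10314555  1.33342724] [-0.02498885  0.24235828 -0.07009984]
```

```bash
python3 - <<'E'
from h import *
for a in (-126,-92,LUG): goto(*selpose(.03,a)); o=observe(); print(a,o["clock"],o["opening"],o["contact_force"].round(1),o["moment"].round(2),o["joints"][5])
command_gripper(.05); servo_line(selpose(.10,LUG)[0],v=.15)
o=observe(); print(o["clock"],o["contact_force"])
import pickle
D={"t0":cam("wrist")}
p,q=selpose(.14,LUG); goto(p+.05*(F@[1,0,0]),q); D["t1"]=cam("wrist")
pickle.dump(D,open("T.pkl","wb"))
for k in D: print(k,proj(C,*D[k][1:]))
X=[]
for k in D:
    u,v=proj(C,*D[k][1:])[0].astype(int); u=min(max(u,65),575); v=min(max(v,60),340); x0,y0=u-65,v-60
    print(k,x0,y0); X.append(cv2.resize(D[k][0][y0:y0+120,x0:x0+130],(400,369),interpolation=cv2.INTER_CUBIC))
cv2.imwrite("pics/t.png",np.hstack(X))
E
```

```text
-126 10.1583 0.013817908121570003 [-4.6  3.4  2.7] [0.17 0.47 0.24] -0.08199510178331018
-92 10.7833 0.013873810586066578 [-5.1  3.4  3.3] [0.27 0.63 0.27] -0.6755843452707482
-59.7 11.3833 0.013798571141706946 [-7.5  3.   2.4] [0.17 0.86 0.16] -1.2393287391522876
12.7333 [-0.08429282 -0.71498662 -1.48353927]
t0 [[317.63110514 201.85220585]]
t1 [[273.73414775 165.76890859]]
t0 252 141
t1 208 105
```

View pics/t.png

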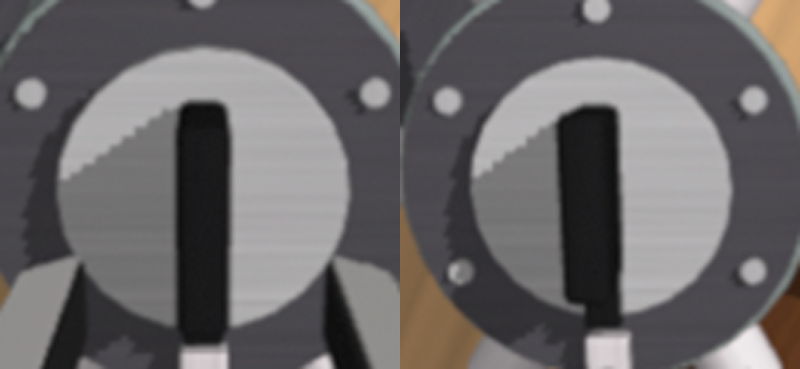

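The left crop looks along the plane through the axis and the lug. The bar is centred at column 204 and the lug at 204.5, so the nose is aligned to about 0.2°. Next, the gate.

```bash
cat >> h.py <<'E'
GY=-0.148; GX=np.array([np.cos(GY),np.sin(GY),0]); GYv=np.array([-np.sin(GY),np.cos(GY),0]); GQ=ori([0,0,-1],GYv)
H0=np.array([0.4757,0.2799,0.047])
def look(name,pulled,s=2.5):
    """hover with the camera in the plane of the target, save crop"""
    p=H0-pulled*GX; p[2]=.16; goto(p-.02*GYv,GQ); import pickle
    c=cam("wrist"); pickle.dump(c,open(name+".pkl","wb"))
    a=proj([H0-pulled*GX+[0,0,.019],H0-pulled*GX+.062*GYv-[0,0,.005]],*c[1:]); print(a)
    u,v=a.mean(0).astype(int); x0,y0=u-60,max(v-75,0); print("crop",x0,y0)
    cv2.imwrite(f"pics/{name}.png",cv2.resize(c[0][y0:y0+150,x0:x0+120],(480,600),interpolation=cv2.INTER_CUBIC))
E
python3 - <<'E'
from h import *
goto(H0+[0,0,.12],GQ); command_gripper(.05)
print(servo_line(H0,v=.1,max_force=12)); o=observe(); print(o["tcp_pos"]-H0,o["contact_force"])
command_gripper(0,35); o=observe(); print(o["opening"],o["grip_force"],o["contact_force"].round(1))
if abs(o["opening"]-.012)<.003:
    print(servo_line(H0-.0535*GX,v=.05,max_force=60)); o=observe(); print((o["tcp_pos"]-H0)@GX,(o["tcp_pos"]-H0)@GYv,o["contact_force"].round(1))
    command_gripper(.05); servo_line(H0-.0535*GX+[0,0,.11],v=.15); look("g2",.0535)
    print(observe()["clock"])
E
```

```text
False
[0.00064206 0.00030522 0.00095196] [ 0.14969504 -0.45598507  0.06967095]
0.012036257397206445 34.98719394207001 [-3.3  0.5  1.2]
False
-0.051532102099819295 0.0008696793698050225 [ 5.7  2.6 -4.9]
[[317.81241412 181.49910611]
 [317.72487417 107.72272932]]
crop 257 69
20.6417
```

```bash
ls pics
```

```text
comp.png
g1.png
g2.png
scene0.png
side0.png
t.png
w1.png
w2.png
w3.png
```

View pics/g2.png

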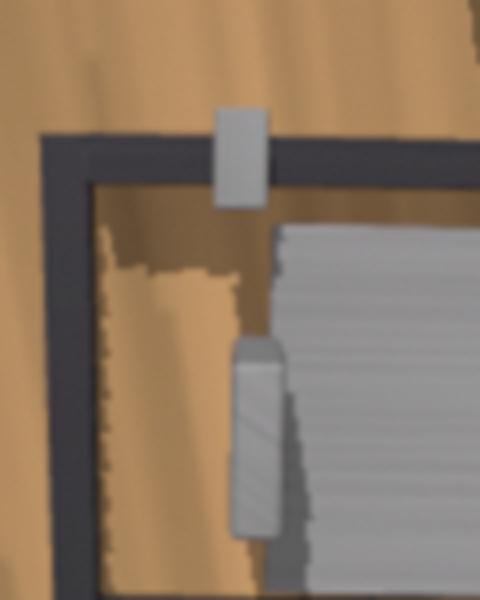

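```bash
cat > m.py <<'E'
from h import *
import pickle
def onz(px,c,z): o,r=ray(px,*c); return o+r*(z-o[2])/r[2]
def meas(name,x0,y0,handle,rider,railA,railB):
    c=pickle.load(open(name+".pkl","rb"))[1:]; f=lambda p,z:onz(((p[0]+.5)/4-.5+x0,(p[1]+.5)/4-.5+y0),c,z)
    h=[f(p,.066) for p in handle]; r=[f(p,.042) for p in rider]; a,b=f(railA,.022),f(railB,.022)
    for q,nm in((h,"handle"),(r,"rider")): print(nm,"w,l",np.linalg.norm(q[0]-q[1]),np.linalg.norm(q[1]-q[2]))
    hc,rc=np.mean(h,0),np.mean(r,0)
    ys=[np.arctan2(*(b-a)[1::-1])]+[np.arctan2(*(q[i]-q[j])[1::-1])-np.pi/2 for q in(h,r) for i,j in((0,3),(1,2))]
    print("yaws",np.round(ys,4),"hc",hc,"rc",rc)
    for y in (np.median(ys),ys[0],-.148): d=(rc-hc)[:2]; print("yaw",y,"dx",d@[np.cos(y),np.sin(y)],"dy",d@[-np.sin(y),np.cos(y)])
E
python3 - <<'E'
from m import *
meas("g2",257,69,[(233,361),(284,361),(280,537),(231,535)],[(217,108),(269,109),(266,208),(214,206)],(60,135),(470,142))
o=observe();print(o["tcp_pos"],o["orientation"],GQ)
E
```

```text
handle w,l 0.010833255136611793 0.03907891060568508
rider w,l 0.011493501849024396 0.02139482483451594
yaws [-0.1655 -0.1638 -0.1637 -0.1872 -0.1765] hc [0.42544672 0.28767651 0.066     ] rc [0.43122766 0.34882636 0.042     ]
yaw -0.16545655637564158 dx -0.004369548149829627 dy 0.06126687761861967
yaw -0.16545655637564158 dx -0.004369548149829627 dy 0.06126687761861967
yaw -0.148 dx -0.0032994280124303914 dy 0.06133381627584728
[0.41946853 0.26778781 0.15905154] [ 7.57708719e-01  6.52592483e-01 -6.36708296e-04 -3.78172281e-04] [0.75744976 0.65289345 0.         0.        ]
```

The yaw is -0.165. The handle still lacks 4.4 mm because the arm gave way under load. I'll re-grip and finish using the TCP reading as feedback.

```bash
sed -i 's/^GY=-0.148/GY=-0.165/' h.py; python3 - <<'E'
from h import *
p=np.array([.42545,.28768,.047])
goto(p+[0,0,.10],GQ); print(servo_line(p,v=.1,max_force=12)); command_gripper(0,35)
a=observe(); print(a["opening"],a["tcp_pos"]-p)
cmd=p.copy()
for i in range(5):
    rem=.0044+(observe()["tcp_pos"]-a["tcp_pos"])@GX; print("rem",rem)
    if rem<.0003: break
    cmd=cmd-GX*rem; servo_line(cmd,v=.03); sleep(.2)
command_gripper(.05); o=observe(); servo_line(o["tcp_pos"]*[1,1,0]+[0,0,.15],v=.15); look("g3",.0553)
print(observe()["clock"])
E
```

```text
False
0.01160357739216204 [-4.63409488e-04  9.39596294e-05  5.63081044e-05]
rem 0.0044
rem 0.0018906383037933295
rem 0.00030351151590785833
rem 0.0002147772850236455
[[317.37528632 181.59294489]
 [317.27408834 107.95312925]]
crop 257 69
26.0083
```

View pics/g3.png

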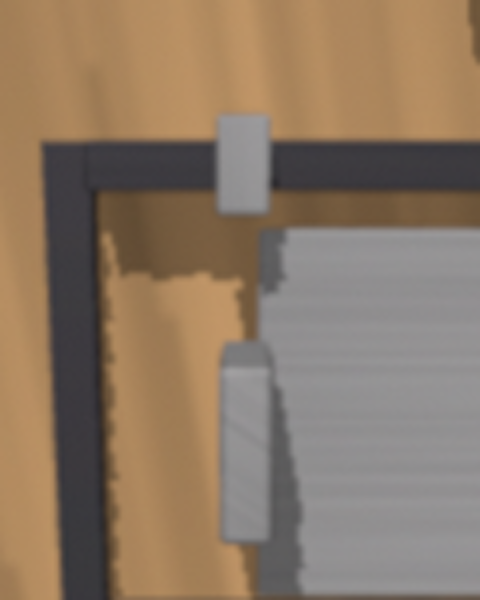

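```bash
python3 - <<'E'
from m import *
meas("g3",257,69,[(221,366),(272,366),(270,542),(219,541)],[(218,114),(271,115),(268,214),(216,212)],(60,143),(470,143))
E
```

```text
handle w,l 0.010863378972981355 0.03922381487970185
rider w,l 0.011747182194652026 0.02147668445664111
yaws [-0.1661 -0.1834 -0.1721 -0.1934 -0.1931] hc [0.42154895 0.2881023  0.066     ] rc [0.43122958 0.34865092 0.042     ]
yaw -0.18344222821272416 dx -0.0015267692745838312 dy 0.06129860066174434
yaw -0.1660551145472994 dx -0.0004607864631527235 dy 0.061315880025823596
yaw -0.148 dx 0.0006462937302819594 dy 0.06131420530284981
```

```bash
python3 - <<'E'
from m import *
for nm in("g2","g3"):
    im,*c=pickle.load(open(nm+".pkl","rb")); g=cv2.GaussianBlur(im,(3,3),0).astype(float).sum(2)
    pts=[]
    for u in list(range(275,308))+list(range(330,420)):
        col=np.diff(g[92:118,u]); k=int(np.argmin(col))
        if 0<k<24 and col[k]<-40:
            a,b,d=col[k-1:k+2]; pts.append(onz((u,92+k+.5+.5*(a-d)/(a-2*b+d)),c,.022)[:2])
    pts=np.array(pts); 
    for _ in range(4):
        f=np.polyfit(pts[:,0],pts[:,1],1); r=pts[:,1]-np.polyval(f,pts[:,0]); pts=pts[abs(r)<max(2*r.std(),4e-4)]
    print(nm,len(pts),"yaw",np.arctan(f[0]),"rms",r.std(),"x span",np.ptp(pts[:,0]))
    y=np.arctan(f[0]); n=np.array([-np.sin(y),np.cos(y)]); mid=pts.mean(0)
    print("dist handle->rail outer", (mid-[.42155,.2881])@n)
E
```

```text
g2 123 yaw -0.16516904829936582 rms 8.876208678820426e-05 x span 0.13604844905416003
dist handle->rail outer 0.06709408619736809
g3 123 yaw -0.1661050830292344 rms 4.366304471912593e-05 x span 0.1362489742488464
dist handle->rail outer 0.06706196338390237
```

Rail fits in both pictures agree on a yaw of -0.166, so the handle is within about 0.5 mm of the rider. The gripper is open and clear, so I'll hand in.

```bash
python3 -c "
from rig import *
o=observe(); print(o['clock'],o['contact_force'],o['opening']); print(hand_in())"
```

```text
26.0083 [ 0.06584255  0.00812692 -0.05619946] 0.0497967559372153
the job is handed in; nothing more can be done
None
```

The job is handed in at 26 s: I turned the selector about 100° the short way to the lug (aligned to about 0.2° by camera) with the gate still shut, then pulled the gate out about 55 mm to within about 0.5 mm of the rider; the gripper is open and clear, and I moved no loose items that I know of, though I did not re-photograph them at the end.

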